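Park the spray bottle's cap under the dust cover

TASK

Get the amber spray bottle ready for use: push the cap holder's clear dust cover fully open, lift the loose orange cap off the amber bottle and set it down, not drop it, mouth down in the holder's well, then push the dust cover fully shut over it. Leave the amber bottle standing where it is and do not shift or topple the white bottle, the measuring cylinder or the beaker crowded round it.

Things in the scene. Friction and masses are not known exactly. Their poses are not given: they have to be found in the camera images.
- cap_center (a point): The loose orange overcap of the amber spray bottle: a smooth round cup worn mouth down, 35 mm outside diameter, 54 mm high, walls 3 mm, about 20 g. It only rests on the bottle's black collar (2 mm play, no thread); its lower rim is then 118 mm above the bottle's foot, and a lift of 40 mm straight up clears the spray pump inside it. This point is on its axis, half-way up (27 mm above its lower rim); z points up, out of its closed top.
- amber_center (a point): The amber-brown spray bottle with a paper label, loose, 60 mm diameter, 148 mm tall without cap (shoulder from 84 mm, collar of 35 mm diameter up to 118 mm, then the grey spray pump, 18 mm thick). Point on its axis, half-way up (74 mm above its foot); z up. About 0.3 kg.
- white_center (a point): Bystander: a white spray bottle with a green label and a blue cap that stays on, loose, same shape as the amber one, 60 mm diameter, 172 mm tall with its cap of 35 mm diameter. Point on its axis, half-way up (86 mm); z up.
- cylinder_center (a point): Bystander: a tall glass measuring cylinder with a blue foot, loose, 195 mm tall, tube 28 mm and foot 52 mm in diameter. Point on its axis, half-way up (97.5 mm); z up.
- beaker_center (a point): Bystander: an empty glass beaker, loose, 60 mm diameter, 85 mm tall. Point on its axis, half-way up (42.5 mm); z up.
- tray: A fixed steel tray, 190 x 190 mm, rim 12 mm high, floor 3 mm thick, in which the amber bottle and the three bystanders stand close together in any order. Origin at the centre of its underside; z up.
- well (a point): The well of the fixed cap holder: a shallow round well inside a blue ring, 46 mm inside and 58 mm outside diameter, its rim 8 mm above its floor; the cap stands in it mouth down. This point is the centre of the well's floor (6 mm above the bench). Its y axis points the way the dust cover slides open, z up. The holder is a white plate 84 mm (x) by 188 mm (y), 6 mm thick, whose centre lies 50 mm from this point along +y.
- cover_tab (a point): The red upright tab on the roof of the clear dust cover, by which the cover is pushed either way: 50 mm wide (across the slide, x), 6 mm thick (along the slide, y), 26 mm tall. Point at the tab's centre, 13 mm above the roof (87 mm above the bench); axes as the well's. The cover is a tunnel, 72 x 72 mm, open at both ends along the slide, its roof's top 74 mm and underside 70 mm above the bench, 64 mm wide inside; it passes over a cap standing in the well.
- cover (a joint): Travel of the dust cover along its slide, in m: 0 shut (centred over the well), 0.1 fully open (100 mm farther along the well's +y, the well free to reach from above). It stays where it is left; about 1.5 N moves it.
Mind the look-alikes: they are no part of the job. There is more than one size of the part that bears cap_center; the job needs the largest.

How it is judged (in metres and radians):
On the way, in this order (a step that is already met when the one before it is completed fails the run):
1. the dust cover is pushed fully open (at least 85 mm), the cap still on its bottle (value of joint cover above 0.085 m and distance between cap_center and amber_center below 0.078 m), for 0.2 s.
2. the cap stands mouth down in the well, released, with the cover still open (horizontal distance between cap_center and well below 0.009 m and z of cap_center in the frame of well between 0.023 and 0.03 m and angle between cap_center's own z axis and vertical below 0.1 rad and contact force between the fingers and cap below 0.05 N and linear speed of cap below 0.02 m/s and value of joint cover above 0.06 m), for 0.2 s.
3. the cover is pushed shut over the cap (within 12 mm) (horizontal distance between cap_center and well below 0.009 m and z of cap_center in the frame of well between 0.023 and 0.03 m and angle between cap_center's own z axis and vertical below 0.1 rad and value of joint cover below 0.012 m), for 0.2 s.
At the end, for the whole second after the job is handed in: The orange cap stands upright (within 0.1 rad), mouth down on the floor of the well (axis within 9 mm of its centre), released and at rest; the dust cover is within 12 mm of fully shut; the amber bottle stands upright, it and the three bystanders within 25 mm of where they were (all of step 3 and contact force between the fingers and cap below 0.05 N and linear speed of cap below 0.02 m/s and angle between amber_center's own z axis and vertical below 0.1 rad and distance of each of amber_center, white_center, cylinder_center, beaker_center from where it was at the start of the episode below 0.025 m); the robot touches nothing.
It fails at once if a bystander is shifted by more than 25 mm or tipped by more than 0.3 rad (distance of any of white_center, cylinder_center, beaker_center from where it was at the start of the episode above 0.025 m or angle between any of white_center, cylinder_center, beaker_center's own z axis and vertical above 0.3 rad).
It fails at once if the amber bottle is tipped by more than 0.3 rad or moved by more than 40 mm (angle between amber_center's own z axis and vertical above 0.3 rad or distance of amber_center from where it was at the start of the episode above 0.04 m).
It fails at once if the cap is dropped (falls free at more than 0.6 m/s, about 2 cm) (contact force between anything else and cap below 0.001 N and linear speed of cap above 0.6 m/s).
It also fails if it takes over 64 s, if anything falls off the work surface, if the arm or the gripper's body presses on something with over 40 N, if the wrist force passes 120 N, or if a joint passes its speed limit or range.

ROBOT

A 6-joint arm with a two-finger parallel gripper is mounted at the origin on the work surface. World frame = base frame: x ahead of the robot, y to its left, z up, the work surface at z = 0. Lengths are in mm, angles in degrees, forces in N, time in s.
With the tool pointing down it reaches from about 350 to 850 mm from the base axis. Payload 8.1 kg.
Tool frame: the origin (TCP) lies midway between the tips of the shut fingers; the grasp point (between the pads) lies grip_depth behind it (grip_depth is the distance from the TCP to the grasp point, in mm); z points along the fingers, y is the line along which they close (so a half turn about z gives the same grasp; the last joint's range is limited). The gripper opens to 85 mm and grips with 20 to 120 N. Pads are 22 mm wide; open, the fingers measure 114 mm over their backs; the gripper's body (76 mm by 85 mm) begins 54 mm behind the grasp point. The pads swing forward as they close: fully open they stand 13 mm farther back than shut.
Start: joints at [-81.555, 7.471, 85.268, -0, 87.261, -4.893], TCP at [138.442, -583.814, 231.292] pointing down, gripper open.
Joint ranges: [-169.43, 169.43], [-51.17, 129.36], [1.28, 143.12], [-76.62, 256.62], [0, 156.53], [-152.29, 152.29]. Speed limits (degrees/s): [136.94, 136.94, 159.86, 180, 180, 180].

INTERFACE

Orientations are given as [roll, pitch, yaw] about the fixed x, y, z axes, in that order (R = Rz(yaw) Ry(pitch) Rx(roll)).
In Python, from bench import sense, snapshot, hand_in, grip_depth gives the robot as it stands. The module is installed in compiled form; this text tells all that it offers.
- The arm moves only by the tool apply_moves, never from a script. Its argument "series" is text: rows parted by semicolons, each of 5 numbers parted by spaces: the shift along the tool's x, y, z each as a share of 0.3 m, from -1 to 1, then the turn about the tool's z as a share of 2 rad, from -1 to 1, then the gripper's target within -1 to 1 (shut at 1, half-way at 0, fully open at -1). In form: tx ty tz twist gripper; .... A call has 1 to 5 rows; each row shifts and turns the commanded pose from where the row before left it, along the tool's axes as they then stand; what a row does not reach is not made up. A row lasts 1/12 s, in which the tool goes at most 41.7 mm and 7.16 degrees, less where a joint would pass 70% of its speed; a pose out of reach is approached as far as the arm can. A call with a number of a shift or a turn outside -1 to 1 is refused whole. A call with a gripper value outside its range is refused whole. The fingers move at their own pace and stop on an object; "squeeze" is the grip in N (left out, the last holds). Time passes only in rows, so rows that do not move let the fingers close. It gives the time, the measured TCP pose, the force, the opening and the grip force at its end, in the units of the state.
- sense(): the state, without advancing time (a new reading comes with each control period).
- snapshot(name): name is "scene" or "side" or "wrist"; returns a dict with "frame" (384x512x3 uint8, blue, green, red), "depth" (384x512 float32, mm along the optical axis (not along the pixel's ray), 0 where there is no reading), "intrinsics" (3x3 intrinsics, pixels), "extrinsics" (4x4, takes a point from camera to world coordinates); the wrist camera has in their place "tool_from_camera" (4x4, takes a point from camera to tool coordinates, whose origin is the TCP and whose axes are the flange's). Camera axes: x right, y down, z forward; pixel columns grow to the right and rows downward; lengths in mm; the calibration is good to about 2 mm. A picture is of the moment at which its call begins: read the wrist's pose just before it.
- hand_in(): hands the job in; it is judged then, once.
The state is a dict: "time": time; "joint_pos": joint angles; "qd": joint speeds; "joint_efforts": joint torques, N m; "tool_pos": TCP position; "tcp_rot": TCP orientation; "ft_force": force on the tool from outside, world axes, zero at the start; "wrist_torque": the same for the moment, N m; "finger_gap": finger opening in mm; "grip_force": force on a finger pad.
Only numpy, scipy, OpenCV 4.12 (cv2) and the standard library are available. Lean on these libraries where they do the work, as an engineer would, in place of code of your own. Each camera call takes 0.05 s, during which the arm holds its last target. There are 200 camera calls.

## Working session

There is one attempt and no reset: what is moved stays moved. The work goes in short steps, Python scripts to look and compute and a tool call to move; the robot and the scene stay as the last step left them, time stands still between calls to the robot, and variables do not carry over. Pictures are saved under pics/ and viewed, at most 10 in all, crops included, and the job is handed in when it is done.

Besides the shell and the picture viewer there is one more tool, called after "Request:" in YAML: its name, and indented under it one key for each argument. apply_moves: Moves the arm, as the interface text tells. Its arguments: {"type":"object","properties":{"series":{"type":"string"},"squeeze":{"type":"number"}},"required":["series"]}

```bash
mkdir -p pics; cat > h.py <<'E'
import numpy as np, cv2
from bench import sense, snapshot, hand_in, grip_depth
from scipy.spatial.transform import Rotation as R
def shot(n,f=None):
    s=snapshot(n)
    if f: cv2.imwrite('pics/'+f,s['frame'])
    K=s['intrinsics'];d=s['depth'];v,u=np.mgrid[:d.shape[0],:d.shape[1]]
    P=np.stack([(u-K[0,2])*d/K[0,0],(v-K[1,2])*d/K[1,1],d,np.ones_like(d)],-1)
    if 'extrinsics' in s: T=s['extrinsics']
    else:
        st=sense();T=np.eye(4);T[:3,:3]=R.from_euler('xyz',st['tcp_rot'],degrees=True).as_matrix();T[:3,3]=st['tool_pos'];T=T@s['tool_from_camera']
    W=(P@np.array(T).T)[...,:3]; W[d==0]=np.nan
    return s['frame'],W
E
python3 - <<'E'
from h import *
print(sense(),grip_depth() if callable(grip_depth) else grip_depth)
for n in('scene','side'):
    f,W=shot(n,n+'1.png'); np.savez(n+'1',f=f,W=W)
a=np.vstack([cv2.imread('pics/scene1.png'),cv2.imread('pics/side1.png')])
cv2.imwrite('pics/both.png',cv2.resize(a,(400,600)))
E
```

```text
{'time': 0.0, 'joint_pos': array([-8.15556945e+01,  7.51606554e+00,  8.53299896e+01,  3.51620724e-04,
        8.72600926e+01, -4.89168242e+00]), 'qd': array([ 0.06466944, -0.00230362,  0.04068434, -0.07566205, -0.02215486,
        0.029465  ]), 'joint_efforts': array([-2.02347219e-03, -5.69405222e+01, -5.00556493e+01, -2.65747585e-04,
        1.49505632e-02,  2.24196776e-05]), 'tool_pos': array([ 138.35398291, -583.26896803,  230.22762835]), 'tcp_rot': array([-1.79894269e+02, -9.40136459e-03,  1.33359621e+01]), 'ft_force': array([-0.56944734,  0.05892823,  0.56743723]), 'wrist_torque': array([-0.00143794, -0.01342996, -0.02468524]), 'grip_force': 0.0, 'finger_gap': 85.30588831052157} 18.700000000000003
```

View pics/scene1.png

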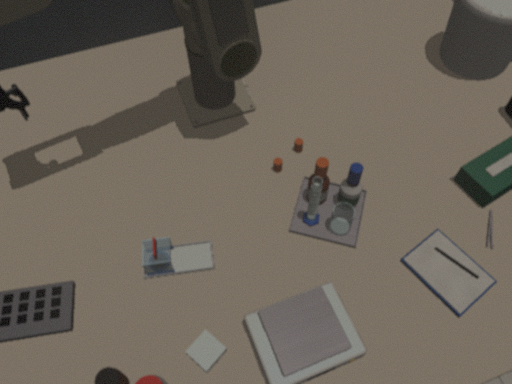

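View pics/side1.png

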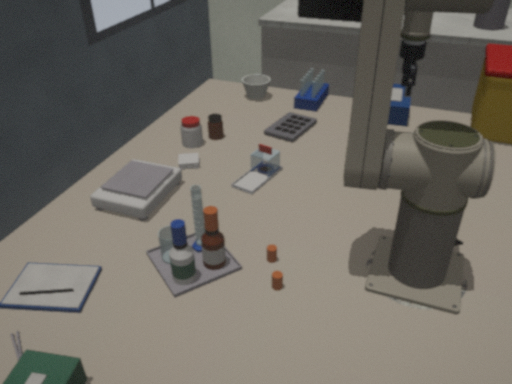

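The scene view shows three orange caps: two small ones loose on the bench (298,144) and (278,164), and one on the amber bottle (321,165). The one on the bottle fits the description. The red tab is at (155,248), with the holder plate running right to (213,257). I'll confirm in an enlarged crop and measure.

```bash
python3 - <<'E'
from h import *
out=[]
for n,(x0,y0,x1,y1) in(('scene',(260,125,390,255)),('side',(130,170,300,300))):
    z=np.load(n+'1.npz');f,W=z['f'],z['W'];hsv=cv2.cvtColor(f,cv2.COLOR_BGR2HSV)
    out.append(cv2.resize(f[y0:y1,x0:x1],(390,390),interpolation=cv2.INTER_CUBIC))
    H,S,V=[hsv[...,i].astype(int) for i in range(3)]
    for nm,m in (('red/orange',((H<14)|(H>172))&(S>150)&(V>70)),('blue',(H>105)&(H<130)&(S>110)&(V>50))):
        k,l,st,c=cv2.connectedComponentsWithStats(m.astype(np.uint8))
        for i in range(1,k):
            if st[i,4]>12:
                p=W[l==i];p=p[~np.isnan(p[:,0])]
                if len(p):print(n,nm,c[i].round(),st[i,4],'med',np.median(p,0).round(),'lo',np.percentile(p,5,0).round(),'hi',np.percentile(p,95,0).round())
    pts={'scene':[(193,257),(212,245),(213,267),(177,248),(180,270),(145,276),(342,225),(355,190),(317,185),(293,235),(359,242),(303,182),(365,187)],'side':[(256,178),(183,265),(173,245),(197,200),(214,258),(150,260),(188,285),(238,262)]}[n]
    for u,v in pts: print(n,(u,v),W[v,u].round())
cv2.imwrite('pics/crop1.png',np.hstack(out))
E
```

```text
scene red/orange [298. 141.] 25 med [312. 173.  43.] lo [304. 164.  40.] hi [320. 180.  47.]
scene red/orange [278. 161.] 27 med [359.  86.  43.] lo [352.  78.  39.] hi [367.  91.  46.]
scene red/orange [322. 163.] 82 med [493. 153. 175.] lo [481. 140. 172.] hi [507. 164. 178.]
scene red/orange [149. 380.] 141 med [ 838. -411.   99.] lo [ 830. -432.   96.] hi [ 850. -393.  102.]
scene blue [356. 168.] 79 med [542. 227. 176.] lo [530. 215. 173.] hi [553. 239. 179.]
scene blue [311. 221.] 44 med [568. 102.  16.] lo [557.  87.  12.] hi [576. 122.  19.]
scene (193, 257) [ 551. -239.   11.]
scene (212, 245) [ 531. -180.    2.]
scene (213, 267) [ 599. -198.   12.]
scene (177, 248) [ 508. -272.    7.]
scene (180, 270) [ 575. -282.   10.]
scene (145, 276) [ 557. -373.    8.]
scene (342, 225) [634. 157.  70.]
scene (355, 190) [564. 226. 102.]
scene (317, 185) [565. 102. 196.]
scene (293, 235) [582.  42.  -1.]
scene (359, 242) [669. 203.   1.]
scene (303, 182) [435. 136.  10.]
scene (365, 187) [511. 305.  -1.]
side red/orange [498.  60.] 813 med [-138. -901.  275.] lo [ -176. -1069.   262.] hi
[... 519 characters left out ...]
27 med [  196. -1047.    81.] lo [  162. -1061.    77.] hi [ 216. -745.  197.]
side blue [400. 110.] 347 med [ 161. -837.   68.] lo [ 137. -917.   17.] hi [ 192. -826.   83.]
side blue [177. 225.] 109 med [537. 232. 174.] lo [526. 218. 161.] hi [549. 244. 177.]
side blue [178. 240.] 23 med [534. 242. 137.] lo [526. 236. 127.] hi [541. 244. 151.]
side blue [197. 247.] 41 med [558. 123.  13.] lo [548. 116.   9.] hi [569. 128.  17.]
side (256, 178) [ 537. -262.   10.]
side (183, 265) [523. 251.  69.]
side (173, 245) [550. 241. 116.]
side (197, 200) [544. 119. 169.]
side (214, 258) [478. 175.  43.]
side (150, 260) [659. 199.  -2.]
side (188, 285) [517. 249.   3.]
side (238, 262) [431. 134.  10.]
```

View pics/crop1.png

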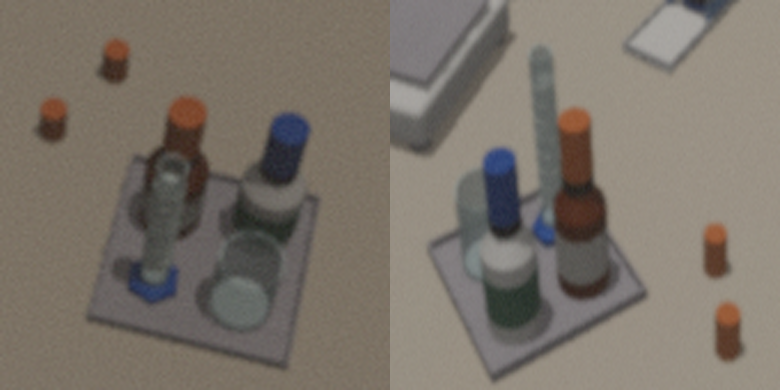

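The crop confirms it: the cap on the amber bottle, at (321,165) in the scene view, is clearly larger than the two on the bench. I'll take that one and move over to the holder to look from near.

Request:
apply_moves:
  series: "0.11 -0.046 -0.02 0 -1; 0.11 -0.046 -0.02 0 -1; 0.11 -0.046 -0.02 0 -1; 0.11 -0.046 -0.02 0 -1; 0.11 -0.046 -0.02 0 -1"

```text
time: 0.52
tool_pos: [283.9, -477.3, 261.0]
tcp_rot: [-180.0, 0.0, 13.3]
ft_force: [1.0, -0.5, -0.2]
finger_gap: 85.3
grip_force: 0.0
```

Request:
apply_moves:
  series: "0.11 -0.046 -0.02 0 1; 0.11 -0.046 -0.02 0 1; 0.11 -0.046 -0.02 0 1; 0.11 -0.046 -0.02 0 1; 0.11 -0.046 -0.02 0 1"

```text
time: 0.93
tool_pos: [428.8, -371.9, 291.2]
tcp_rot: [-180.0, 0.0, 13.3]
ft_force: [1.2, -0.4, 0.2]
finger_gap: 25.2
grip_force: 0.0
```

Request:
apply_moves:
  series: "0 0 0 0.06 1; 0 0 0 0.06 1; 0 0 0 0.06 1; 0 0 0 0.06 1; 0 0 0 0 1"

```text
time: 1.35
tool_pos: [427.7, -373.1, 290.7]
tcp_rot: [-180.0, 0.0, -14.5]
ft_force: [1.1, -0.1, 0.8]
finger_gap: 0.1
grip_force: 0.0
```

```bash
python3 - <<'E'
from h import *
s=sense();print(s['tool_pos'],s['tcp_rot'],s['finger_gap'],s['time'])
print(snapshot('wrist')['tool_from_camera'].round(2))
f,W=shot('wrist','w1.png');np.savez('w1',f=f,W=W)
E
```

```text
[ 427.68522718 -373.06723883  290.73104515] [-1.79968202e+02  4.88477516e-02 -1.44770727e+01] 0.0978103224758989 1.35
[[   0.     -0.94   -0.33   83.84]
 [   1.      0.      0.      1.77]
 [   0.     -0.33    0.94 -141.94]
 [   0.      0.      0.      1.  ]]
```

View pics/w1.png

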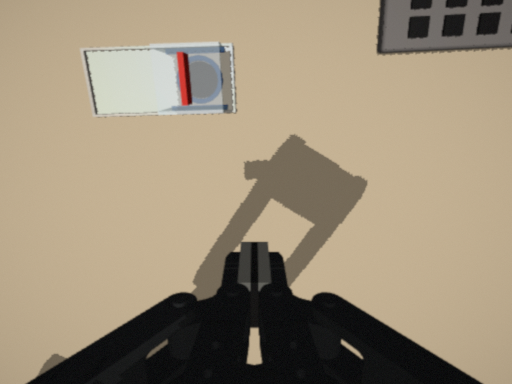

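The wrist view shows the holder with its plate from (85,50) to (235,113), the red tab at (184,78) and the well ring around (204,79).

```bash
python3 - <<'E'
from h import *
z=np.load('w1.npz');f,W=z['f'],z['W']
hsv=cv2.cvtColor(f,cv2.COLOR_BGR2HSV).astype(int)
m=((hsv[...,0]<10)|(hsv[...,0]>170))&(hsv[...,1]>150)
p=W[m];p=p[~np.isnan(p[:,0])];print('tab',len(p),np.median(p,0),np.percentile(p,[3,97],axis=0).round(1))
t=p[p[:,2]>92][:,:2]
if len(t)>5:
    r=cv2.minAreaRect(t.astype(np.float32));print('tab top rect',r,len(t))
m=(hsv[...,2]>200)&(hsv[...,1]<75)&(W[...,2]<20);m[:,:80]=0;m[140:]=0;m[:,180:]=0
p=W[m];print('plate',len(p),np.median(p,0)); r=cv2.minAreaRect(p[:,:2].astype(np.float32));print(r,cv2.boxPoints(r))
for u,v in[(85,50),(96,114),(233,46),(235,113),(130,80),(184,78),(228,80),(165,80)]:print((u,v),W[v,u].round(1),f[v,u])
E
```

```text
tab 471 [ 528.83359745 -327.68962767   98.59009878] [[ 506.  -333.1   79.1]
 [ 550.5 -321.3  100.8]]
tab top rect ((528.4282836914062, -326.4443054199219), (5.504790782928467, 48.828521728515625), 78.02880096435547) 336
plate 3855 [ 549.79486699 -233.07430123    5.60615414]
((546.936279296875, -241.52317810058594), (102.49999237060547, 83.85041809082031), 80.00597381591797) [[ 496.75305 -284.71957]
 [ 579.33105 -299.27142]
 [ 597.1195  -198.32678]
 [ 514.5415  -183.77493]]
(85, 50) [ 593.3 -203.7   11.8] [136 145 150]
(96, 114) [ 519.3 -184.5    8.2] [135 144 149]
(233, 46) [ 555.7 -379.7    0.7] [117 134 145]
(235, 113) [ 476.3 -361.    -0.8] [120 143 157]
(130, 80) [ 548.6 -241.4    3.6] [204 217 212]
(184, 78) [ 528.5 -328.7  100.5] [ 49  57 195]
(228, 80) [ 518.5 -363.4    5.2] [119 131 136]
(165, 80) [ 533.1 -302.9   73.5] [214 218 213]
```

Request:
apply_moves:
  series: "0.06 -0.013 0.1 -0.03 1; 0.06 -0.013 0.1 0 1; 0.06 -0.013 0.1 0 1; 0.06 -0.013 0.1 0 1; 0.06 -0.013 0.1 0 1"

```text
time: 1.87
tool_pos: [520.3, -372.1, 139.8]
tcp_rot: [180.0, -0.0, -10.5]
ft_force: [-0.2, -0.6, -0.5]
finger_gap: -0.1
grip_force: 0.0
```

Request:
apply_moves:
  series: "0 0 0.1 0 1; 0 0 0.06 0 1; 0 0 0.03 0 1; 0 0 0 0 1"

```text
time: 2.2
tool_pos: [518.0, -370.8, 81.0]
tcp_rot: [-179.8, 0.3, -10.6]
ft_force: [-1.3, 0.3, -0.4]
finger_gap: -0.0
grip_force: 0.0
```

Request:
apply_moves:
  series: "0 -0.04 0 0 1; 0 -0.05 0 0 1; 0 -0.05 0 0 1; 0 -0.05 0 0 1; 0 -0.05 0 0 1"

```text
time: 2.62
tool_pos: [534.5, -300.1, 86.1]
tcp_rot: [179.9, -0.2, -10.7]
ft_force: [0.7, -2.0, 0.8]
finger_gap: -0.2
grip_force: 1.1
```

Request:
apply_moves:
  series: "0 -0.05 0 0 1; 0 -0.05 0 0 1; 0 -0.04 0 0 1; 0 -0.02 0 0 1; 0 0 0 0 1"

```text
time: 3.03
tool_pos: [542.2, -252.1, 84.0]
tcp_rot: [-179.9, 0.1, -10.6]
ft_force: [-0.5, 0.1, 0.2]
finger_gap: -0.2
grip_force: 0.0
```

```bash
python3 - <<'E'
from h import *
s=sense();print(s['tool_pos'])
f,W=shot('scene','s2.png');np.savez('s2',f=f,W=W)
w,V=shot('wrist','w2.png');np.savez('w2',f=w,W=V)
cv2.imwrite('pics/c2.png',np.hstack([cv2.resize(f[220:290,130:230],(400,280)),cv2.resize(w,(373,280))]))
E
```

```text
[ 542.20501903 -252.12574055   83.98413571]
```

View pics/c2.png

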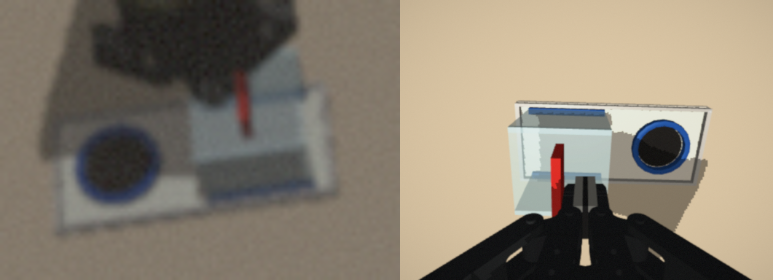

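The cover is most of the way open. The tab sits at about (557,185) in the right panel, just ahead of the fingers, and the well ring at (660,147) is exposed.

```bash
cat >> h.py <<'E'
def ring(f,W):
    hsv=cv2.cvtColor(f,cv2.COLOR_BGR2HSV).astype(int)
    m=((hsv[...,0]>100)&(hsv[...,0]<130)&(hsv[...,1]>130)).astype(np.uint8)
    k,l,st,c=cv2.connectedComponentsWithStats(m)
    for i in np.argsort(-st[1:,4])[:4]+1:
        p=W[(l==i)&(np.abs(W[...,2]-12)<8)]
        if len(p)>20:print('blue',c[i].round(),len(p),cv2.minEnclosingCircle(p[:,:2].astype(np.float32)),np.median(p[:,2]))
def tab(f,W):
    hsv=cv2.cvtColor(f,cv2.COLOR_BGR2HSV).astype(int)
    m=((hsv[...,0]<10)|(hsv[...,0]>170))&(hsv[...,1]>130)&(W[...,2]>65)&(W[...,2]<110)&(abs(W[...,0]-540)<80)&(abs(W[...,1]+270)<120)
    p=W[m]
    if len(p)>5:print('tab',len(p),p.mean(0).round(1),cv2.minAreaRect(p[:,:2].astype(np.float32)),p[:,2].min(),p[:,2].max())
E
python3 - <<'E'
from h import *
for n in('w2','s2'):
    z=np.load(n+'.npz');ring(z['f'],z['W']);tab(z['f'],z['W'])
E
```

```text
blue [358. 201.] 1853 ((528.8453369140625, -329.5055847167969), 28.724946975708008) 13.070998067543457
blue [227. 150.] 263 ((583.2420654296875, -245.37603759765625), 34.77387237548828) 12.25982919143695
tab 1451 [ 557.  -240.4   95.8] ((552.0060424804688, -239.839111328125), (8.02393913269043, 42.61300277709961), 78.65577697753906) 74.92315471563805 109.65760819608424
tab 18 [ 562.2 -237.3  101.4] ((562.4176025390625, -237.31504821777344), (3.2427525520324707, 25.56986427307129), 74.7708969116211) 96.27629239682688 106.60879079217352
```

The cover is at about 92 mm, so I'll nudge it a little further and check before leaving.

Request:
apply_moves:
  series: "0 -0.012 0 0 1; 0 -0.012 0 0 1; 0 0 0 0 1; 0 0.03 0 0 1; 0 0 0 0 1"

```text
time: 3.55
tool_pos: [541.5, -257.4, 84.3]
tcp_rot: [180.0, -0.0, -10.8]
ft_force: [0.2, 0.3, 0.2]
finger_gap: -0.1
grip_force: 0.0
```

```bash
python3 - <<'E'
from h import *
print(sense()['tool_pos'])
f,W=shot('wrist','w3.png');ring(f,W);tab(f,W)
E
```

```text
[ 541.45738175 -257.41575595   84.33930899]
blue [352. 201.] 1827 ((529.0281372070312, -328.33123779296875), 28.551712036132812) 13.026634149568196
blue [217. 151.] 256 ((584.8157958984375, -240.27645874023438), 35.226749420166016) 12.34021591617838
tab 1840 [ 555.4 -235.    94.2] ((550.2606201171875, -232.90048217773438), (6.101075649261475, 48.806095123291016), 77.98523712158203) 74.18897314003317 101.1722763768572
```

Request:
apply_moves:
  series: "0 0 -0.13 0 1; 0 0 -0.13 0 1; -0.043 -0.117 -0.039 0 1; -0.043 -0.117 -0.039 0 1; -0.043 -0.117 -0.039 0 1"

```text
time: 4.02
tool_pos: [523.3, -145.0, 198.8]
tcp_rot: [-180.0, -0.1, -10.9]
ft_force: [0.7, 1.1, -0.4]
finger_gap: -0.0
grip_force: 0.0
```

Request:
apply_moves:
  series: "-0.043 -0.117 -0.039 0 1; -0.043 -0.117 -0.039 0 1; -0.043 -0.117 -0.039 0 1; -0.043 -0.117 -0.039 0 0.5; -0.043 -0.117 -0.039 0 0"

```text
time: 4.43
tool_pos: [492.0, 40.5, 256.7]
tcp_rot: [-180.0, -0.0, -10.8]
ft_force: [0.2, -0.5, -0.1]
finger_gap: 23.2
grip_force: 0.0
```

Request:
apply_moves:
  series: "-0.043 -0.117 -0.039 0 -0.3; -0.043 -0.117 -0.039 0 -0.3; -0.043 -0.117 -0.039 0 -0.3; 0 0 0 -0.06 -0.3; 0 0 0 -0.06 -0.3"

```text
time: 4.85
tool_pos: [474.1, 152.1, 292.3]
tcp_rot: [-180.0, -0.1, 3.5]
ft_force: [-0.8, -0.2, -1.1]
finger_gap: 55.5
grip_force: 0.0
```

Request:
apply_moves:
  series: "0 0 0 -0.06 -0.3; 0 0 0 -0.03 -0.3; 0 0 0 0 -0.3; 0 0 0 0 -0.3"

```text
time: 5.18
tool_pos: [474.2, 149.7, 291.1]
tcp_rot: [-180.0, -0.0, 13.2]
ft_force: [0.8, -0.2, -0.4]
finger_gap: 55.8
grip_force: 0.0
```

```bash
python3 - <<'E'
from h import *
s=sense();print(s['tool_pos'],s['tcp_rot'],s['finger_gap'])
f,W=shot('wrist','w4.png');np.savez('w4',f=f,W=W)
hsv=cv2.cvtColor(f,cv2.COLOR_BGR2HSV).astype(int)
m=((hsv[...,0]<14)|(hsv[...,0]>172))&(hsv[...,1]>130)&(hsv[...,2]>60)&(W[...,2]>165)&(W[...,2]<185)
p=W[m];print(len(p),p.mean(0),cv2.minEnclosingCircle(p[:,:2].astype(np.float32)),np.percentile(p[:,2],[5,95]))
E
```

```text
[474.22320913 149.67811827 291.05697064] [-1.79994989e+02 -3.06607692e-03  1.31897224e+01] 55.801910345033974
1311 [491.1628175  151.60752949 174.20768966] ((490.1333923339844, 151.54019165039062), 17.427181243896484) [172.73695252 175.56150118]
```

View pics/w4.png

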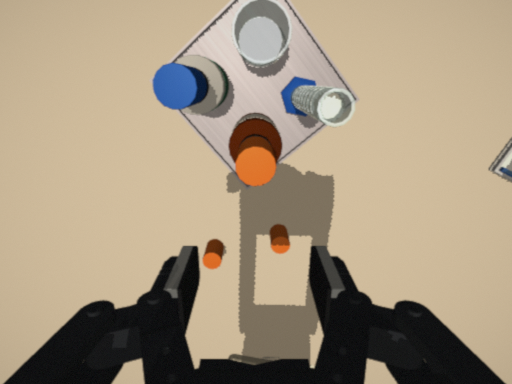

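The wrist view shows the orange cap top at (256,166), with the blue cap (180,86), cylinder (335,106) and beaker (262,35) all ahead of the finger line, so the fingers can come down clear of them.

Request:
apply_moves:
  series: "0.055 0.006 0 0 -0.3; 0 0 0.1 0 -0.3; 0 0 0.1 0 -0.3; 0 0 0.1 0 -0.3; 0 0 0.08 0 -0.3"

```text
time: 5.65
tool_pos: [490.0, 151.5, 174.7]
tcp_rot: [-180.0, 0.1, 13.2]
ft_force: [-0.4, -0.6, -1.2]
finger_gap: 55.2
grip_force: 0.0
```

Request:
apply_moves:
  series: "0 0 0.07 0 -0.3; 0 0 0.04 0 -0.3; 0 0 0.02 0 -0.3; 0 0 0 0 -0.3"

```text
time: 5.98
tool_pos: [490.0, 151.6, 136.9]
tcp_rot: [-180.0, 0.1, 13.3]
ft_force: [-0.1, -0.9, 0.0]
finger_gap: 55.7
grip_force: 0.0
```

Close slowly with a light grip.

Request:
apply_moves:
  series: "0 0 0 0 0; 0 0 0 0 0.1; 0 0 0 0 0.2; 0 0 0 0 0.3; 0 0 0 0 0.4"
  squeeze: 25

```text
time: 6.4
tool_pos: [491.9, 152.1, 139.9]
tcp_rot: [180.0, -0.2, 13.3]
ft_force: [-0.5, -0.3, 5.5]
finger_gap: 34.2
grip_force: 24.7
```

Request:
apply_moves:
  series: "0 0 0 0 0.5; 0 0 0 0 0.6; 0 0 0 0 0.8; 0 0 0 0 1; 0 0 0 0 1"

```text
time: 6.82
tool_pos: [491.9, 152.1, 139.9]
tcp_rot: [180.0, -0.2, 13.3]
ft_force: [0.0, 0.2, 6.4]
finger_gap: 34.6
grip_force: 24.7
```

Request:
apply_moves:
  series: "0 0 -0.01 0 1; 0 0 -0.02 0 1; 0 0 -0.03 0 1; 0 0 -0.04 0 1; 0 0 -0.05 0 1"

```text
time: 7.23
tool_pos: [490.2, 151.8, 183.7]
tcp_rot: [-180.0, 0.1, 13.3]
ft_force: [0.5, 0.4, -0.6]
finger_gap: 34.5
grip_force: 24.9
```

Request:
apply_moves:
  series: "0 0 -0.06 0 1; 0 0 -0.07 0 1; 0 0 -0.08 0 1; 0 0 -0.06 0 1; 0 0 0 0 1"

```text
time: 7.65
tool_pos: [492.8, 152.3, 270.3]
tcp_rot: [180.0, -0.5, 13.3]
ft_force: [0.2, 0.2, 0.8]
finger_gap: 34.6
grip_force: 24.9
```

```bash
python3 - <<'E'
from h import *
s=sense();print(s['tool_pos'],s['tcp_rot'],s['finger_gap'],s['grip_force'],s['ft_force'])
w,W=shot('wrist','w5.png');f,V=shot('side');np.savez('w5',f=w,W=W)
cv2.imwrite('pics/c5.png',np.hstack([cv2.resize(w,(400,300)),cv2.resize(f[150:300,120:320],(400,300))]))
hsv=cv2.cvtColor(f,cv2.COLOR_BGR2HSV).astype(int)
m=((hsv[...,0]<14)|(hsv[...,0]>172))&(hsv[...,1]>130)&(hsv[...,2]>60)&(V[...,2]>150)&(V[...,2]<300)&(abs(V[...,0]-490)<60)&(abs(V[...,1]-150)<60)
p=V[m];print(len(p),p.mean(0),np.percentile(p,[2,98],axis=0))
E
```

```text
[492.80757824 152.30547412 270.33899889] [179.98464206  -0.47963205  13.33916666] 34.60936482552533 24.924717787653208 [0.22944122 0.19935349 0.79115108]
21 [480.38578351 159.96958067 271.23462754] [[475.02596754 152.43922094 255.12278231]
 [492.13751588 169.74948195 297.84840896]]
```

View pics/c5.png

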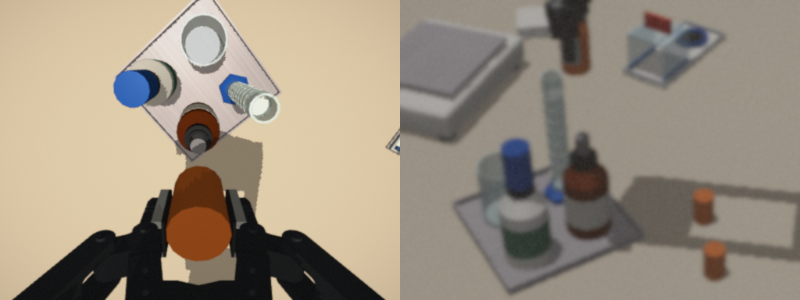

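The cap is held between the fingers (200,215 in the left panel), the pump is bared at (197,142), and the amber bottle and its neighbours are still standing. Next I'll measure how the cap sits in the hand.

```bash
python3 - <<'E'
from h import *
z=np.load('w5.npz');f,W=z['f'],z['W'];s=sense();T=s['tool_pos']
hsv=cv2.cvtColor(f,cv2.COLOR_BGR2HSV).astype(int)
m=((hsv[...,0]<14)|(hsv[...,0]>172))&(hsv[...,1]>130)&(hsv[...,2]>60)&(np.linalg.norm(W[...,:2]-T[:2],axis=-1)<45)&(W[...,2]>230)
p=W[m];top=p[p[:,2]>np.percentile(p[:,2],98)-5]
c=cv2.minEnclosingCircle(top[:,:2].astype(np.float32))
yaw=np.radians(s['tcp_rot'][2]);X=np.array([np.cos(yaw),np.sin(yaw)]);Y=np.array([np.sin(yaw),-np.cos(yaw)])
d=np.array(c[0])-T[:2];print(c,np.median(top[:,2]),'z rel',np.median(top[:,2])-T[2],'xy tool',d@X,d@Y,T,p[:,2].min()-T[2])
A=np.c_[top[:,:2],np.ones(len(top))];print('slope',np.linalg.lstsq(A,top[:,2],rcond=None)[0][:2])
E
```

```text
((491.0714416503906, 150.1386260986328), 18.07925796508789) 302.2996945616122 z rel 36.549239791993784 xy tool -0.6939538729905088 1.748222140939184 [491.34332591 151.99979014 265.75045477] -17.286214043767842
slope [-0.02061911 -0.00371839]
```

Request:
apply_moves:
  series: "-0.008 0.05 0 0 1; -0.016 0.1 0 0 1; -0.019 0.12 0 0 1; -0.019 0.12 0 0 1; -0.019 0.12 0 0 1"

```text
time: 8.17
tool_pos: [501.4, -3.8, 262.7]
tcp_rot: [-180.0, 0.1, 13.4]
ft_force: [0.8, 1.5, -0.5]
finger_gap: 33.8
grip_force: 25.0
```

Request:
apply_moves:
  series: "-0.019 0.12 0 0 1; -0.019 0.12 0 0 1; -0.019 0.12 0 0 1; -0.019 0.12 0 0 1; -0.019 0.12 0 0 1"

```text
time: 8.58
tool_pos: [515.2, -185.9, 262.6]
tcp_rot: [-179.9, 0.1, 13.3]
ft_force: [0.3, 1.5, -0.5]
finger_gap: 34.7
grip_force: 25.0
```

Request:
apply_moves:
  series: "-0.019 0.12 0.05 0 1; -0.019 0.12 0.08 0 1; -0.019 0.12 0.08 0 1; -0.01 0.08 0.08 0 1; 0 0.033 0.08 0 1"

```text
time: 9.0
tool_pos: [527.6, -326.9, 152.5]
tcp_rot: [-180.0, 0.1, 13.2]
ft_force: [0.5, -0.7, -0.4]
finger_gap: 34.3
grip_force: 25.0
```

Request:
apply_moves:
  series: "0 0 0.08 0 1; 0 0 0.06 0 1; 0 0 0.03 0 1; 0 0 0 0 1; 0 0 0 0 1"

```text
time: 9.42
tool_pos: [528.6, -323.2, 103.7]
tcp_rot: [-179.9, 0.1, 13.4]
ft_force: [0.4, 0.0, -0.0]
finger_gap: 34.4
grip_force: 25.0
```

```bash
python3 - <<'E'
from h import *
for i in range(3):
    s=sense();print(s['tool_pos'],s['tcp_rot'],s['finger_gap'])
    f,W=shot('wrist','w6.png' if i==0 else None)
    ring(f,W);tab(f,W)
f2,V=shot('scene');cv2.imwrite('pics/c6.png',np.hstack([cv2.resize(f,(400,300)),cv2.resize(f2[215:290,130:230],(400,300))]))
E
```

```text
[ 528.5766743  -323.23547027  103.65259269] [-1.79924780e+02  6.33805914e-02  1.33533652e+01] 34.386915071172886
blue [261. 186.] 1111 ((530.0921020507812, -329.7618408203125), 28.22775650024414) 14.656790393843693
blue [155.  95.] 242 ((585.342041015625, -241.46739196777344), 35.42597198486328) 13.543244969072305
blue [167. 195.] 24 ((512.2745361328125, -258.3986511230469), 3.0855867862701416) 12.918703893409301
tab 2874 [ 552.2 -235.8   94.1] ((538.4677124023438, -284.827392578125), (111.74203491210938, 50.792266845703125), 77.57763671875) 74.71842636351857 109.28988690163371
[ 529.46240588 -323.80405397  105.09579591] [ 1.79963052e+02 -3.36180903e-02  1.33584122e+01] 34.93297861414938
blue [259. 186.] 1088 ((529.3541870117188, -329.3240661621094), 28.162639617919922) 14.00819672272003
blue [155.  96.] 231 ((585.0034790039062, -241.13877868652344), 35.5185546875) 13.070775673258964
blue [166. 196.] 25 ((512.0946044921875, -258.4346008300781), 3.2392897605895996) 12.594372219809458
tab 2802 [ 551.9 -235.6   93.5] ((538.6575927734375, -280.65106201171875), (103.81124877929688, 50.429237365722656), 76.95664978027344) 74.1701020065974 102.18463583597762
[ 529.90425285 -324.13157453  105.86959645] [ 1.79898970e+02 -8.64266491e-02  1.33585039e+01] 34.575905245575726
blue [259. 186.] 1085 ((529.1371459960938, -328.9442138671875), 28.228639602661133) 13.534657818666204
blue [154.  97.] 239 ((584.762939453125, -240.92019653320312), 35.299102783203125) 12.549381492952563
blue [166. 196.] 25 ((511.3623962402344, -257.9783935546875), 3.1374917030334473) 11.255118070982178
tab 2779 [ 551.5 -235.4   93.1] ((538.3824462890625, -280.7174072265625), (104.1883773803711, 50.84063720703125), 77.19823455810547) 73.73298461337001 102.03084285459568
```

View pics/c6.png

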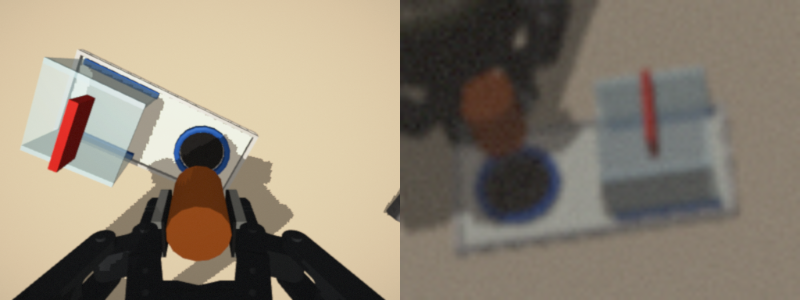

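The cap hangs right by the well ring (202,152, left panel), and the cover is still open. A correction of about 3 mm is needed, then down.

Request:
apply_moves:
  series: "-0.004 0.011 0.05 0 1; 0 0 0.07 0 1; 0 0 0.07 0 1; 0 0 0.04 0 1; 0 0 0.02 0 1"

```text
time: 10.03
tool_pos: [527.9, -326.6, 27.7]
tcp_rot: [-179.9, 0.1, 13.3]
ft_force: [-0.4, -0.2, -0.5]
finger_gap: 34.3
grip_force: 25.0
```

Request:
apply_moves:
  series: "0 0 0 0 1; 0 0 0 0 1"

```text
time: 10.2
tool_pos: [529.1, -327.5, 30.1]
tcp_rot: [180.0, -0.0, 13.3]
ft_force: [-0.1, -0.8, -0.2]
finger_gap: 34.4
grip_force: 25.0
```

```bash
python3 - <<'E'
from h import *
for i in range(3):
    s=sense();print(s['tool_pos'],s['tcp_rot'],s['finger_gap'],s['ft_force'])
    f,W=shot('wrist','w7.png' if i==0 else None)
    ring(f,W);T=s['tool_pos']
    hsv=cv2.cvtColor(f,cv2.COLOR_BGR2HSV).astype(int)
    m=((hsv[...,0]<14)|(hsv[...,0]>172))&(hsv[...,1]>130)&(hsv[...,2]>60)&(np.linalg.norm(W[...,:2]-T[:2],axis=-1)<45)
    p=W[m];top=p[p[:,2]>np.percentile(p[:,2],98)-5];print(cv2.minEnclosingCircle(top[:,:2].astype(np.float32)),np.median(top[:,2]))
E
```

```text
[ 529.11471235 -327.51825875   30.05499012] [ 1.79961330e+02 -3.12454084e-02  1.33472951e+01] 34.38347567748782 [-0.09128099 -0.84770964 -0.15325221]
blue [254. 211.] 1598 ((531.052001953125, -328.91766357421875), 27.95265769958496) 13.779089886357397
blue [101. 100.] 630 ((583.7765502929688, -241.0034637451172), 35.82051086425781) 12.830634774716899
blue [119. 236.] 163 ((512.0499267578125, -254.15342712402344), 7.63244104385376) 11.61525003217588
((528.5083618164062, -329.57427978515625), 17.92505645751953) 65.0721950537759
[ 529.5511581  -327.85982516   30.6931176 ] [ 1.79908198e+02 -7.84912937e-02  1.33432044e+01] 34.11869214442961 [0.10292353 0.26486486 0.13158201]
blue [253. 211.] 1588 ((530.21240234375, -328.83428955078125), 27.95865249633789) 13.34293877364739
blue [101. 100.] 623 ((584.5811767578125, -240.90399169921875), 35.867374420166016) 12.42090817128198
blue [119. 236.] 157 ((512.5260620117188, -254.2914581298828), 7.522133827209473) 11.273455809134305
((528.6342163085938, -329.6051025390625), 17.972620010375977) 65.2857621068957
[ 529.67902361 -327.96820892   30.9128053 ] [ 1.79888280e+02 -9.47234877e-02  1.33430537e+01] 35.05666280516022 [ 0.46936229 -0.11547836  1.18311333]
blue [253. 211.] 1584 ((530.2109375, -328.52728271484375), 27.876296997070312) 13.077819181506825
blue [101. 101.] 616 ((584.005615234375, -240.406005859375), 36.18695068359375) 12.082460741460267
blue [119. 236.] 157 ((512.459716796875, -254.15577697753906), 7.407302379608154) 10.949795412431854
((528.7808227539062, -329.7171325683594), 18.198963165283203) 65.28175643782119
```

View pics/w7.png

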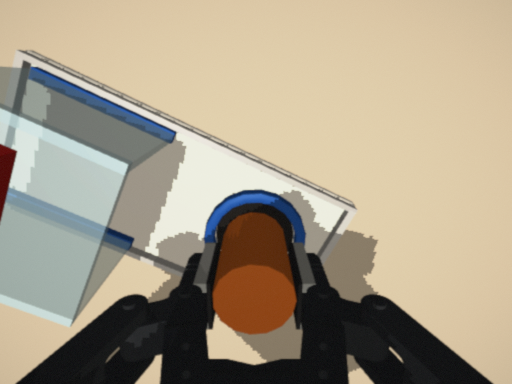

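The cap (255,298) sits inside the ring (255,220) and is about 5 mm above the floor, so I'll lower it gently.

Request:
apply_moves:
  series: "0.003 0 0.005 0 1; 0 0 0.005 0 1; 0 0 0.003 0 1; 0 0 0 0 1"

```text
time: 10.68
tool_pos: [529.4, -326.9, 25.0]
tcp_rot: [-180.0, 0.0, 13.3]
ft_force: [0.2, 0.3, 0.2]
finger_gap: 34.4
grip_force: 25.0
```

Request:
apply_moves:
  series: "0 0 0.003 0 1; 0 0 0 0 1; 0 0 0 0 1"

```text
time: 10.93
tool_pos: [529.6, -327.1, 25.0]
tcp_rot: [180.0, -0.0, 13.3]
ft_force: [-2.5, 1.6, 5.2]
finger_gap: 34.6
grip_force: 25.4
```

Floor contact, at about 5 N. Release.

Request:
apply_moves:
  series: "0 0 0 0 0.1; 0 0 0 0 0; 0 0 0 0 -0.2; 0 0 0 0 -0.2; 0 0 0 0 -0.2"

```text
time: 11.35
tool_pos: [529.4, -327.0, 24.2]
tcp_rot: [-180.0, 0.0, 13.3]
ft_force: [-0.4, -0.0, -0.4]
finger_gap: 51.1
grip_force: 0.0
```

Request:
apply_moves:
  series: "0 0 -0.01 0 -0.2; 0 0 -0.04 0 -0.2; 0 0 -0.08 0 -0.2; 0 0 -0.1 0 -0.2; 0 0 -0.12 0 -0.2"

```text
time: 11.77
tool_pos: [528.3, -326.2, 129.4]
tcp_rot: [-179.9, 0.1, 13.3]
ft_force: [0.1, -0.6, -0.0]
finger_gap: 51.1
grip_force: 0.0
```

Request:
apply_moves:
  series: "-0.08 0 -0.08 0 1; -0.08 0 -0.04 0 1; 0 0 0 0 1; 0 0 0 0 1; 0 0 0 0 1"

```text
time: 12.18
tool_pos: [483.0, -338.0, 165.7]
tcp_rot: [180.0, -0.0, 13.3]
ft_force: [-1.0, 1.0, -0.6]
finger_gap: 0.3
grip_force: 0.0
```

```bash
python3 - <<'E'
from h import *
s=sense();print(s['tool_pos'],s['tcp_rot'],s['finger_gap'],s['ft_force'])
f,W=shot('wrist','w8.png')
ring(f,W);tab(f,W)
hsv=cv2.cvtColor(f,cv2.COLOR_BGR2HSV).astype(int)
m=((hsv[...,0]<14)|(hsv[...,0]>172))&(hsv[...,1]>130)&(hsv[...,2]>60)&(np.linalg.norm(W[...,:2]-[529,-329],axis=-1)<45)
p=W[m];top=p[p[:,2]>np.percentile(p[:,2],98)-5];print(cv2.minEnclosingCircle(top[:,:2].astype(np.float32)),np.median(top[:,2]))
A=np.c_[top[:,:2],np.ones(len(top))];print('slope',np.linalg.lstsq(A,top[:,2],rcond=None)[0][:2])
E
```

```text
[ 482.99353687 -338.03747502  165.74073861] [ 1.79986167e+02 -3.63507784e-02  1.33125110e+01] 0.25161033008851935 [-0.97652199  1.00662885 -0.56011493]
blue [255. 115.] 733 ((528.1570434570312, -328.4811706542969), 27.917522430419922) 12.511910785751752
tab 1853 [ 549.5 -234.2   92.1] ((548.7886962890625, -232.74017333984375), (7.0231451988220215, 49.34522247314453), 77.5000228881836) 73.12187553003656 101.3463307630179
((528.1783447265625, -327.6303405761719), 17.19304084777832) 58.654443161858325
slope [-0.00227364  0.00154251]
```

View pics/w8.png

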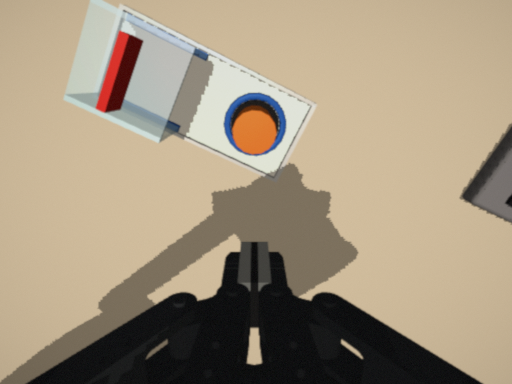

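The cap stands upright and centred in the well at (255,130), clear of the fingers. The cover is still open, with its tab at (119,72). Now I'll go behind the tab.

Request:
apply_moves:
  series: "0 0 0 0.056 1; 0 0 0 0.056 1; 0 0 0 0.056 1; 0 0 0 0.057 1; 0 0 0 0 1"

```text
time: 12.65
tool_pos: [482.9, -337.2, 163.9]
tcp_rot: [-179.9, 0.1, -12.7]
ft_force: [0.0, -0.3, 0.6]
finger_gap: -0.0
grip_force: 0.0
```

Request:
apply_moves:
  series: "0.028 -0.108 0 0 1; 0.028 -0.108 0 0 1; 0.028 -0.108 0 0 1; 0.028 -0.108 0 0 1; 0.026 -0.108 0 0 1"

```text
time: 13.07
tool_pos: [558.6, -186.9, 164.4]
tcp_rot: [-180.0, 0.1, -12.2]
ft_force: [0.3, -0.3, 0.0]
finger_gap: 0.1
grip_force: 0.0
```

Request:
apply_moves:
  series: "0 0 0.08 0 1; 0 0 0.1 0 1; 0 0 0.06 0 1; 0 0 0.03 0 1; 0 0 0 0 1"

```text
time: 13.48
tool_pos: [556.1, -187.5, 80.8]
tcp_rot: [-179.9, 0.3, -12.3]
ft_force: [-0.5, -0.1, -0.6]
finger_gap: -0.2
grip_force: 0.0
```

Request:
apply_moves:
  series: "0 0.04 -0.01 0 1; 0 0.045 0 0 1; 0 0.045 0 0 1; 0 0.045 0 0 1; 0 0.045 0 0 1"

```text
time: 13.9
tool_pos: [544.6, -255.8, 89.2]
tcp_rot: [180.0, -0.2, -12.5]
ft_force: [1.5, 0.9, 2.9]
finger_gap: 0.3
grip_force: 1.5
```

Request:
apply_moves:
  series: "0 0.045 0 0 1; 0 0.045 0 0 1; 0 0.045 0 0 1; 0 0.03 0 0 1; 0 0.015 0 0 1"

```text
time: 14.32
tool_pos: [531.5, -307.6, 87.0]
tcp_rot: [180.0, 0.0, -12.5]
ft_force: [1.2, 1.8, -0.1]
finger_gap: 0.3
grip_force: 0.8
```

```bash
python3 - <<'E'
from h import *
s=sense();print(s['tool_pos'],s['tcp_rot'],s['ft_force'])
f,W=shot('wrist','w9.png');tab(f,W);f,W=shot('scene','s9.png');tab(f,W)
f,W=shot('side','d9.png');tab(f,W)
E
```

```text
[ 531.48611681 -307.62598414   87.01323532] [ 1.79995218e+02  4.02898595e-02 -1.25168835e+01] [ 1.19951044  1.84386509 -0.10660978]
tab 1229 [ 540.9 -328.1   95.9] ((533.9365234375, -328.85540771484375), (10.091739654541016, 39.93229293823242), 77.91786193847656) 72.52869399569087 109.27316302107246
```

Request:
apply_moves:
  series: "0 0.008 0 0 1; 0 0.008 0 0 1; 0 0 0 0 1"

```text
time: 14.72
tool_pos: [531.1, -310.3, 87.0]
tcp_rot: [-180.0, 0.0, -12.4]
ft_force: [0.4, 0.6, -0.0]
finger_gap: -0.1
grip_force: 0.2
```

Request:
apply_moves:
  series: "0 -0.04 0 0 1; 0 -0.05 0 0 1; 0 0 -0.1 0 1; 0 0 -0.12 0 1; 0 0 0 0 1"

```text
time: 15.13
tool_pos: [541.0, -284.5, 161.5]
tcp_rot: [179.8, -0.6, -12.3]
ft_force: [0.9, -0.5, 1.4]
finger_gap: 0.2
grip_force: 0.0
```

```bash
python3 - <<'E'
from h import *
s=sense();print(s['tool_pos'],s['tcp_rot'],s['ft_force'])
f,W=shot('wrist','w10.png');tab(f,W);ring(f,W)
f,W=shot('side','d10.png')
hsv=cv2.cvtColor(f,cv2.COLOR_BGR2HSV).astype(int)
for nm,m in (('orange',((hsv[...,0]<14)|(hsv[...,0]>172))&(hsv[...,1]>120)&(hsv[...,2]>60)),('blue',(hsv[...,0]>105)&(hsv[...,0]<130)&(hsv[...,1]>110))):
    k,l,st,c=cv2.connectedComponentsWithStats(m.astype(np.uint8))
    for i in range(1,k):
        if st[i,4]>12:
            p=W[l==i];print(nm,c[i].round(),st[i,4],np.nanmedian(p,0).round())
E
```

```text
[ 541.02760363 -284.50184555  161.47193852] [179.80191035  -0.58164283 -12.34905122] [ 0.93439885 -0.48156883  1.37890541]
tab 961 [ 531.2 -327.8   92.5] ((527.1021728515625, -330.9647521972656), (12.438617706298828, 50.02712631225586), 77.5540771484375) 70.49946062419292 98.93705651653372
blue [303. 142.] 150 ((562.581298828125, -336.011962890625), 34.20420837402344) 9.309450921677922
orange [498.  61.] 878 [-138. -894.  275.]
orange [190. 121.] 142 [ 852. -411.   98.]
orange [265. 148.] 36 [ 526. -326.   91.]
orange [264. 165.] 32 [ 526. -312.   32.]
orange [211. 240.] 137 [484. 170.  94.]
orange [271. 252.] 101 [355.  93.  38.]
orange [277. 279.] 125 [308. 181.  37.]
blue [311.  98.] 424 [ 531. -864.   46.]
blue [178. 224.] 96 [537. 231. 175.]
blue [197. 247.] 37 [557. 124.  14.]
```

The cover is shut, with the tab within about 3 mm of the well axis. The bystanders measure unmoved, and the arm is clear.

Request:
apply_moves:
  series: "0 0 -0.05 0 1; 0 0 0 0 1; 0 0 0 0 1; 0 0 0 0 1; 0 0 0 0 1"

```text
time: 15.65
tool_pos: [536.6, -283.7, 166.9]
tcp_rot: [-180.0, 0.1, -12.4]
ft_force: [-0.5, 0.0, 0.2]
finger_gap: -0.0
grip_force: 0.0
```

```bash
python3 -c "
from h import *
f,W=shot('wrist');tab(f,W);print(hand_in())"
```

```text
tab 919 [ 531.9 -328.2   95.4] ((528.0349731445312, -331.2012939453125), (12.339466094970703, 49.52161407470703), 77.41203308105469) 73.09548433770632 101.49743312069896
the job is handed in; nothing more can be done
None
```

I handed the job in with the orange cap standing mouth down in the well, the dust cover shut over it (about 3 mm off by camera), and the amber bottle and its neighbours apparently undisturbed; the hand-in returned no verdict.

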